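Set up the readout at the packing scale

TASK

The scale's readout hangs by its keyhole from a stud on the sloping board. Slide it up to the wide end of the keyhole, lift it free, and stand it upright on the middle of the rubber mat on the scale, with its screen squarely facing the same way as the scale's front (the side with the keys); do not drop it, let go of it, and leave everything else where it is.

Things in the scene. Friction and masses are not known exactly. Their poses are not given: they have to be found in the camera images.
- readout_mid (a point): Centre of the readout's housing, half-way up. Grey plastic block on a steel foot plate, 0.25-0.5 kg; housing 52 mm wide (y, flat sides to grip), 54 deep (x), top 45 mm above here (its top 30 mm: x -17 to +27). Axes: z out of the foot, -x the way the screen faces. Hung: foot flat on the board, which slopes 34 degrees from level; z square out of it, +x straight up the slope.
- readout_foot (a point): Centre of the underside of the readout's flat foot plate, 140 x 60 x 5 mm (x, y, z); 35 mm towards +x and 50 mm below readout_mid, same axes. The half of the plate towards +x is bare and holds the keyhole.
- readout_screen (a point): Middle of the readout's screen, on the front of the housing, 62 mm towards -x from readout_foot and 45 mm above the underside; same axes.
- keyhole_wide (a point): Centre of the keyhole's wide opening (26 mm square) at the foot's underside, 28 mm towards +x from readout_foot; same axes. From it an 11 mm slot runs on towards +x and ends 36 mm from here. The stud sits at the slot's end, so the readout must slide some 31 mm up the slope (+x; 27 to 36 will do), then lifts off along z.
- stud_left (a point): Foot of the left stud, on the face of the white board (290 mm wide, 270 mm up the slope, low edge towards the robot). Each stud: neck 8 mm across, 7.5 mm long, then a flat head 17 mm across, 4 mm thick. Axes are the board's level ones: z up, +x level towards the high edge, y across (left +y). The readout hangs on either stud.
- stud_right (a point): Foot of the right stud, 150 mm from the left one at the same height; otherwise as stud_left.
- mat (a point): Centre of the top of the black rubber mat (170 mm along x, 100 along y) on the fixed white portion scale (200 x 300 mm), 48 mm above the table. Axes are the scale's: z up, -x the way its front with the keys faces. The steel weighing platform begins 56 mm from here towards -y, its top 8 mm above the mat's, and a tub stands on it.
- scale_front (a point): Middle of the scale's front face, where its keys are, 100 mm towards -x and 90 mm towards -y from the mat's centre; same axes.
- battery: Black battery pack, 31 mm high in all, with the same foot plate as the readout, hung on the other stud; origin at the centre of the foot's underside, axes as for the readout. To be left alone.
- tub: White plastic tub, 72 mm across and 60 mm high, on the weighing platform; origin at the centre of its underside. To be left alone.
- label_roll: White label roll lying flat on the table, 76 mm across, 30 mm high; origin under its centre. To be left alone.
- mouse: Black computer mouse, 100 x 58 x 32 mm, on the table; origin under its centre. To be left alone.
- jar: Closed glass jar, 68 mm across, 85 mm high, on the table; origin under its centre. To be left alone.
- brush: Hand brush lying on the table at the left side; to be left alone.
- cup: Steel cup, 72 mm across, 80 mm high, on the table at the right side; origin under its centre. To be left alone.
Mind the look-alikes: they are no part of the job. There is more than one size of the part that bears readout_mid; the job needs the middle-sized.

How it is judged:
By the outcome, as a careful person would: the job done as asked, in the order asked, and still so for the second after the job is handed in, with the robot touching nothing.
It also fails if it takes over 45 s, if anything falls off the work surface, if the arm or the gripper's body presses on something with over 40 N, if the wrist force passes 120 N, or if a joint passes its speed limit or range.

ROBOT

A 6-joint arm with a two-finger parallel gripper is mounted at the origin on the work surface. World frame = base frame: x ahead of the robot, y to its left, z up, the work surface at z = 0. Lengths are in m, angles in rad, forces in N, time in s.
With the tool pointing down it reaches from about 0.325 to 0.775 m from the base axis. Payload 5.5 kg.
Tool frame: the origin (TCP) lies between the finger pads; the fingertips stand 19 mm ahead of it and the grasp point (between the pads) is the TCP; y points along the fingers, x is the direction in which the jaws open and shut, and the axes are right-handed (so a half turn about y gives the same grasp; the last joint's range is limited). The gripper opens to 88 mm and grips with 3 to 60 N. Pads are 20 mm wide; open, the fingers measure 115 mm over their backs; the gripper's body (75 mm by 178 mm) begins 61 mm behind the grasp point.
Start: joints at [1.126, 0.091, 1.231, -0, 1.82, -0.057], TCP at [0.227, 0.555, 0.242] pointing down, gripper open.
Joint ranges: [-2.87, 2.87], [-0.86, 2.18], [0.17, 2.46], [-1.51, 4.65], [0.06, 2.69], [-2.65, 2.65]. Speed limits (rad/s): [2.57, 2.57, 3.01, 3.14, 3.14, 3.14].

INTERFACE

Orientations are given as [roll, pitch, yaw] about the fixed x, y, z axes, in that order (R = Rz(yaw) Ry(pitch) Rx(roll)).
In Python, from workcell import arm gives the robot as it stands.
- The arm moves only by the tool carry_out, never from a script. Its argument "plan" is a list of rows, each an object of numbers: "x", "y", "z": the shift along the tool's x, y, z in m; "yaw": the turn about the tool's y in rad. A call has 1 to 20 rows; each row is the pose to reach, as a shift and turn from the pose measured when the call began, along the tool's axes at that moment; what a row does not reach only later rows make up. A row lasts 1/10 s, in which the tool goes at most 50 mm and 8.59 degrees, less where a joint would pass 70% of its speed; a pose out of reach is approached as far as the arm can. A call with a gripper value outside its range is refused whole. "grip" is the gripper command: -1 is fully open, 1 is shut, values between are in proportion, set as the call begins (left out, the last holds). The fingers move at their own pace and stop on an object; "grip_force" is the grip in N (left out, the last holds). Time passes only in rows, so rows that repeat a pose let the fingers close. It gives the time, the measured TCP pose, the force and the opening at its end, in the units of the state.
- arm.observe(): the state, without advancing time (a new reading comes with each control period).
- arm.grab_frame(name): name is "scene" or "top"; returns the picture (420x560x3 uint8, red, green, blue); there is no depth.
- arm.calibration(name): a dict with "K" (3x3 intrinsics, pixels), "D" ([k1, k2, p1, p2, k3] as OpenCV has them; the pictures are not rectified), "world_from_camera" (4x4, takes a point from camera to world coordinates). Camera axes: x right, y up, looking along -z (the intrinsics and any distortion apply to the point x, -y, -z); pixel columns grow to the right and rows downward; lengths in m; the calibration is good to about 2 mm. A picture is of the moment at which its call begins. calibration takes no time and is no camera call.
- arm.job_done(): hands the job in, once; it reports no verdict.
The state is a dict: "clock": time; "joint_pos": joint angles; "joint_velocities": joint speeds; "effort": joint torques, N m; "tool_pos": TCP position; "orientation": TCP orientation; "wrist_force": force on the tool from outside, world axes, zero at the start; "torque": the same for the moment, N m; "grip_width": finger opening in m.
Only numpy, scipy, OpenCV 4.12 (cv2) and the standard library are available. Lean on these libraries where they do the work, as an engineer would, in place of code of your own. Each camera call takes 0.05 s, during which the arm holds its last target.

## Working session

There is one attempt and no reset: what is moved stays moved. The work goes in short steps, Python scripts to look and compute and a tool call to move; the robot and the scene stay as the last step left them, time stands still between calls to the robot, and variables do not carry over. Pictures are saved under pics/ and viewed, and the job is handed in when it is done.

Besides the shell and the picture viewer there is one more tool, called after "Request:" as name(argument=value, ...) on one line, values as JSON. carry_out: Moves the arm, as the interface text tells. Its arguments: {"type":"object","properties":{"plan":{"type":"array"},"grip":{"type":"number"},"grip_force":{"type":"number"}},"required":["plan"]}

```bash
ls; mkdir -p pics; python3 - <<'E'
from workcell import arm
import cv2
for n in("scene","top"):
    cv2.imwrite(f"pics/{n}0.png",arm.grab_frame(n)[:,:,::-1]); c=arm.calibration(n); print(n,c)
print(arm.observe())
E
```

```text
pics
scene {'K': array([[469.50452892,   0.        , 283.09826359],
       [  0.        , 469.50452892, 214.64667965],
       [  0.        ,   0.        ,   1.        ]]), 'D': array([-0.00471329,  0.        ,  0.        ,  0.        ,  0.        ]), 'world_from_camera': array([[-0.32191768, -0.53858918,  0.77864672,  1.80124031],
       [ 0.94669807, -0.17314475,  0.27163147,  0.44087297],
       [-0.01147918,  0.82458632,  0.56561969,  1.04649566],
       [ 0.        ,  0.        ,  0.        ,  1.        ]])}
top {'K': array([[464.2853122 ,   0.        , 283.26351399],
       [  0.        , 464.2853122 , 200.63589458],
       [  0.        ,   0.        ,   1.        ]]), 'D': array([-0.1463368,  0.       ,  0.       ,  0.       ,  0.       ]), 'world_from_camera': array([[-7.10464638e-03,  9.93828381e-01, -1.10700824e-01,
         3.28544590e-01],
       [-9.99973955e-01, -6.92035240e-03,  2.04893425e-03,
        -4.02677659e-04],
       [ 1.27020030e-03,  1.10712498e-01,  9.93851664e-01,
         1.65794649e+00],
       [ 0.00000000e+00,  0.00000000e+00,  0.00000000e+00,
         1.00000000e+00]])}
{'clock': 0.1, 'joint_pos': array([ 1.12628962e+00,  9.17934435e-02,  1.23175270e+00,  2.54099328e-05,
        1.81976881e+00, -5.67080410e-02]), 'joint_velocities': array([ 0.00035458, -0.00060438, -0.00270851,  0.00244475, -0.00072559,
       -0.00106611]), 'effort': array([ 1.56713180e-03, -4.47853231e+01, -4.07571781e+01,  7.00565404e-02,
        2.83567625e-02, -7.56386748e-05]), 'tool_pos': array([0.22679507, 0.55524868, 0.2406212 ]), 'orientation': array([-1.57067411,  0.00171814,  1.18300401]), 'wrist_force': array([0.15589474, 0.64980167, 0.63232948]), 'torque': array([-0.02302248,  0.03134786, -0.03006597]), 'grip_width': 0.08756171907266454}
```

View pics/scene0.png

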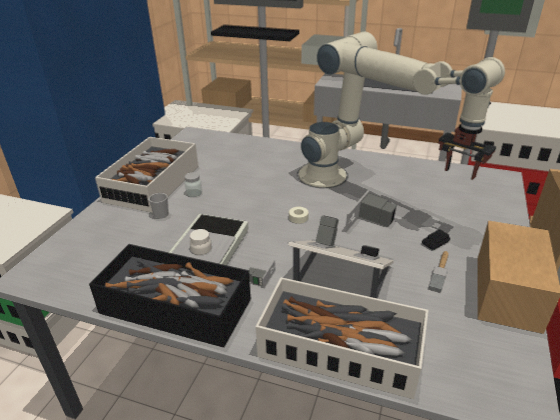

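View pics/top0.png

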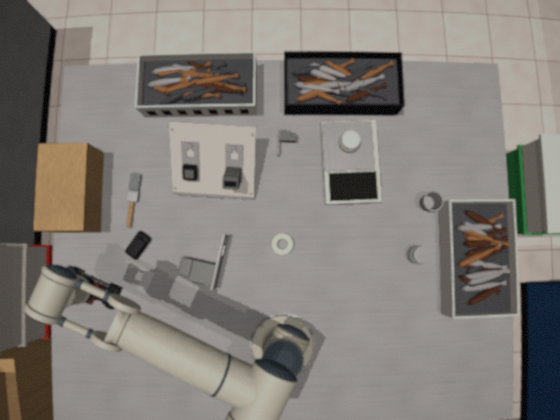

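```bash
python3 - <<'E'
import cv2
t=cv2.imread("pics/top0.png");s=cv2.imread("pics/scene0.png")
f=lambda im,x0,x1,y0,y1,k:cv2.resize(im[y0:y1,x0:x1],None,fx=k,fy=k,interpolation=cv2.INTER_CUBIC)
cv2.imwrite("pics/c1.png",f(t,160,265,115,205,6.5))
cv2.imwrite("pics/c2.png",f(t,265,395,110,210,6))
cv2.imwrite("pics/c3.png",f(s,280,405,180,275,6))
cv2.imwrite("pics/c4.png",f(s,160,290,205,300,6))
E
```

```text
(no output)
```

View pics/c1.png

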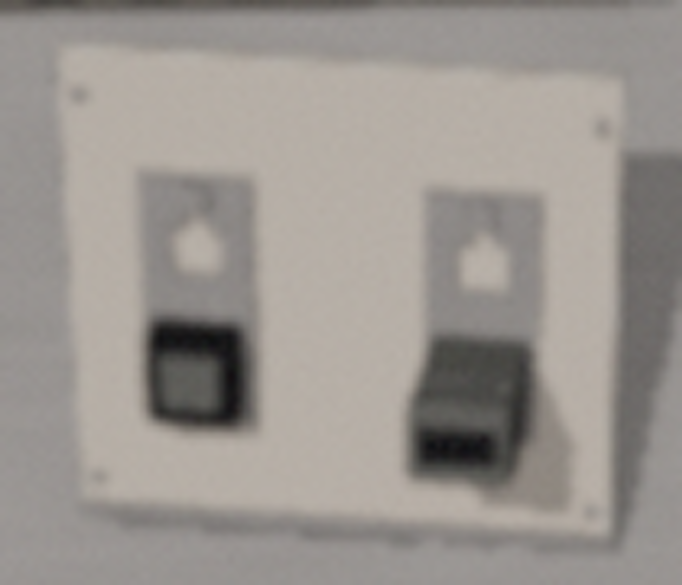

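View pics/c2.png

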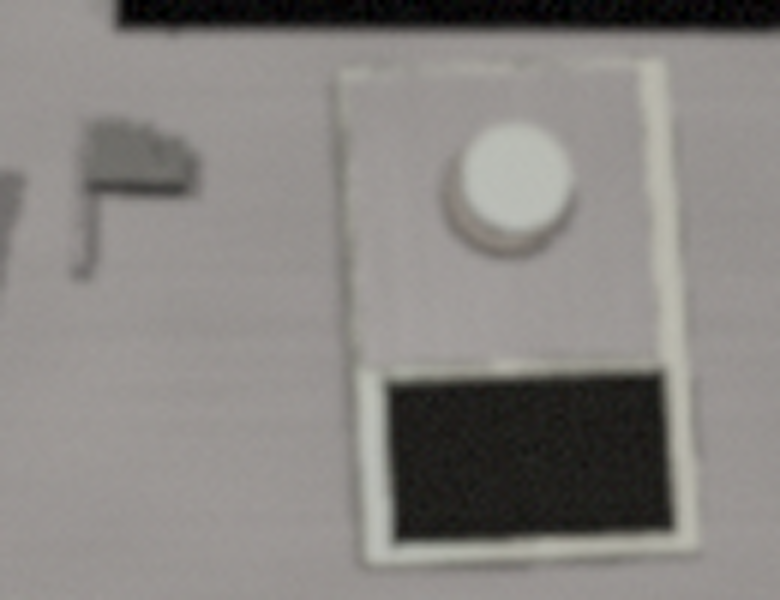

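View pics/c3.png

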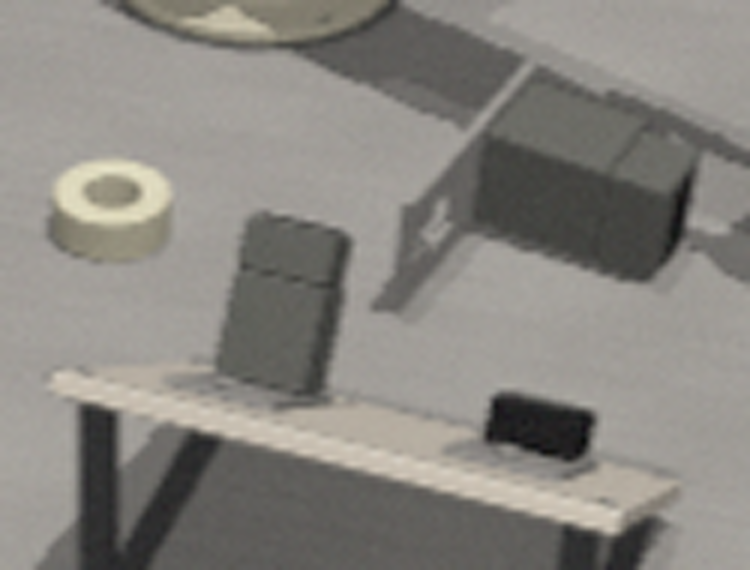

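View pics/c4.png

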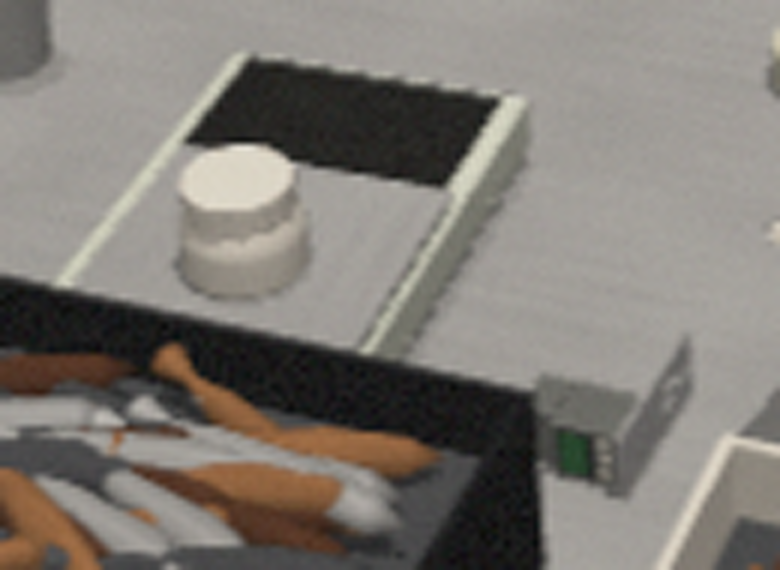

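```bash
cat > h.py <<'E'
import numpy as np,cv2
from workcell import arm
C={n:arm.calibration(n) for n in("scene","top")}
def ray(n,px):
    c=C[n];u=cv2.undistortPoints(np.array(px,float).reshape(-1,1,2),c["K"],c["D"]).reshape(-1,2)
    d=np.c_[u[:,0],-u[:,1],-np.ones(len(u))]@c["world_from_camera"][:3,:3].T
    return c["world_from_camera"][:3,3],d
def onplane(n,px,p0,nrm):
    o,d=ray(n,px);p0=np.array(p0,float);nrm=np.array(nrm,float)
    t=((p0-o)@nrm)/(d@nrm);return o+t[:,None]*d
def onz(n,px,z):return onplane(n,px,[0,0,z],[0,0,1])
def tri(pa,pb):
    oa,da=ray("top",[pa]);ob,db=ray("scene",[pb]);da=da[0]/np.linalg.norm(da);db=db[0]/np.linalg.norm(db)
    s=np.linalg.lstsq(np.c_[da,-db],ob-oa,rcond=None)[0];a=oa+s[0]*da;b=ob+s[1]*db
    return (a+b)/2,np.linalg.norm(a-b)
def proj(n,P):
    c=C[n];M=c["world_from_camera"];q=(np.atleast_2d(P)-M[:3,3])@M[:3,:3];q=q*[1,-1,-1]
    return cv2.projectPoints(q.reshape(-1,1,3),np.zeros(3),np.zeros(3),c["K"],c["D"])[0].reshape(-1,2)
def quad(mask):
    cs,_=cv2.findContours(mask,cv2.RETR_EXTERNAL,cv2.CHAIN_APPROX_NONE);c=max(cs,key=cv2.contourArea)
    h=cv2.convexHull(c);
    q=cv2.approxPolyDP(h,0.04*cv2.arcLength(h,True),True).reshape(-1,2).astype(float)
    # refine by line fits
    pts=c.reshape(-1,2).astype(float);L=[]
    for i in range(len(q)):
        a,b=q[i],q[(i+1)%len(q)];d=(b-a)/np.linalg.norm(b-a);l=np.linalg.norm(b-a)
        s=(pts-a)@d;e=np.abs((pts-a)@[-d[1],d[0]]);m=(s>.08*l)&(s<.92*l)&(e<2.5)
        v=cv2.fitLine(pts[m].astype(np.float32),cv2.DIST_HUBER,0,.01,.01).ravel();L.append(v)
    out=[]
    for i in range(len(q)):
        a,b=L[i-1],L[i];t=np.linalg.solve(np.c_[a[:2],-b[:2]],b[2:]-a[2:]);out.append(a[2:]+t[0]*a[:2])
    return np.array(out)
E
python3 - <<'E'
from h import *
t=cv2.imread("pics/top0.png");hsv=cv2.cvtColor(t,cv2.COLOR_BGR2HSV)
for p in[(200,130),(213,180),(150,140),(250,160),(240,150),(235,155)]:print(p,t[p[1],p[0]],hsv[p[1],p[0]])
m=np.zeros(t.shape[:2],np.uint8)
roi=(slice(115,205),slice(160,265))
f=t.astype(int);m[roi]=((f[...,2]-f[...,0]>8)&(f[...,2]>150))[roi]*255
cv2.imwrite("pics/m1.png",cv2.resize(m[roi],None,fx=6,fy=6))
try:
  q=quad(m);print(q)
except Exception as e:print(e)
mm=np.zeros_like(m);r2=(slice(160,210),slice(320,390));mm[r2]=(f.sum(2)<150)[r2]*255
q2=quad(mm);print("mat",q2);P=onz("top",q2,.048);print(P,P.mean(0),[np.linalg.norm(P[i]-P[i-1]) for i in range(4)])
E
```

```text
(200, 130) [165 174 181] [ 17  23 181]
(213, 180) [164 173 181] [ 16  24 181]
(150, 140) [145 147 151] [ 10  10 151]
(250, 160) [166 175 182] [ 17  22 182]
(240, 150) [134 136 140] [ 10  11 140]
(235, 155) [166 174 183] [ 14  24 183]
[[168.1785   120.630005]
 [254.79964  125.535324]
 [252.64355  196.64001 ]
 [171.78107  191.2561  ]]
mat [[373.8486  172.79102]
 [375.39465 196.77678]
 [331.16324 198.55264]
 [330.54782 174.58427]]
[[ 0.60468756 -0.32466851  0.048     ]
 [ 0.51925872 -0.3275321   0.048     ]
 [ 0.51403268 -0.17126157  0.048     ]
 [ 0.59893763 -0.17074161  0.048     ]] [ 0.55922915 -0.24855095  0.048     ] [np.float64(0.15403425799503287), np.float64(0.08547682651495173), np.float64(0.1563578905086971), np.float64(0.08490654358122163)]
```

View pics/m1.png

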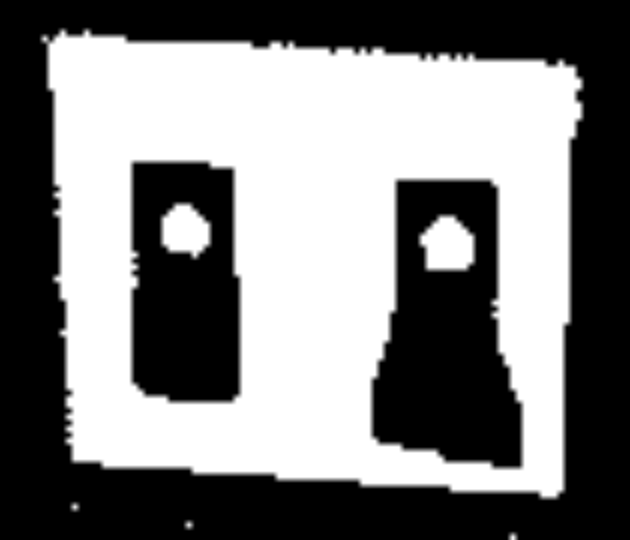

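```bash
cat >> h.py <<'E'
K=6
def upquad(im,roi,fn):
    x0,x1,y0,y1=roi
    u=cv2.resize(im[y0:y1,x0:x1],None,fx=K,fy=K,interpolation=cv2.INTER_CUBIC)
    m=cv2.medianBlur((fn(u.astype(int))*255).astype(np.uint8),7)
    n,l,s,_=cv2.connectedComponentsWithStats(m);i=1+np.argmax(s[1:,4]);m=(l==i).astype(np.uint8)*255
    cs,_=cv2.findContours(m,cv2.RETR_EXTERNAL,cv2.CHAIN_APPROX_NONE);c=max(cs,key=cv2.contourArea)
    m=cv2.drawContours(np.zeros_like(m),[c],-1,255,-1)
    q=quad(m);return (q+.5)/K-.5+[x0,y0],m
E
python3 - <<'E'
from h import *
t=cv2.imread("pics/top0.png")
q,m=upquad(t,(320,390,160,212),lambda u:u.sum(2)<290)
P=onz("top",q,.048);print(q,P,P.mean(0),[np.linalg.norm(P[i]-P[i-1]) for i in range(4)])
for i in range(4):d=P[i]-P[i-1];print("dir",np.degrees(np.arctan2(d[1],d[0])))
q,m=upquad(t,(155,268,110,210),lambda u:(u[...,2]-u[...,0]>10)&(u[...,2]>160))
cv2.imwrite("pics/m2.png",m);print("board",q)
# order TL,TR,BR,BL -> board frame (x up slope, y left)
i=np.argsort(q.sum(1));TL=q[i[0]];BR=q[i[3]];TR,BL=(q[i[1]],q[i[2]]) if q[i[1]][0]>q[i[2]][0] else (q[i[2]],q[i[1]])
img=np.array([TL,TR,BR,BL]);obj=np.array([[.135,.145,0],[.135,-.145,0],[-.135,-.145,0],[-.135,.145,0]])
c=C["top"];M=c["world_from_camera"];F=np.diag([1,-1,-1.])
ok,rs,ts,e=cv2.solvePnPGeneric(obj,img,c["K"],c["D"],flags=cv2.SOLVEPNP_IPPE)
for r,tt,ee in zip(rs,ts,e):
    R=M[:3,:3]@F@cv2.Rodrigues(r)[0];p=M[:3,:3]@F@tt.ravel()+M[:3,3]
    print("pos",p,"tilt",np.degrees(np.arccos(R[2,2])),"yaw of x",np.degrees(np.arctan2(R[1,0],R[0,0])),ee);print(R)
E
```

```text
[[375.04231644 171.64885712]
 [376.69803238 198.06034088]
 [330.4826355  199.67134857]
 [328.89715099 173.27482319]] [[ 0.60876946 -0.32907378  0.048     ]
 [ 0.51468802 -0.33203249  0.048     ]
 [ 0.51011265 -0.16880137  0.048     ]
 [ 0.60363811 -0.16500792  0.048     ]] [ 0.55930206 -0.24872889  0.048     ] [np.float64(0.16414607879083687), np.float64(0.09412794868660745), np.float64(0.1632952363591348), np.float64(0.09360236416376921)]
dir -88.20859329740894
dir -178.1987294208075
dir 91.60558195668986
dir 2.3226760453776247
board [[168.18828106 121.6744585 ]
 [254.76196289 126.41558456]
 [252.72893524 196.51042938]
 [172.65081024 191.17868042]]
pos [0.64530266 0.24203389 0.08701995] tilt 37.97388520057176 yaw of x -4.774828541979961 [0.12635008]
[[ 0.78576908  0.06892964 -0.61466711]
 [-0.06563524  0.99745216  0.02794988]
 [ 0.61502761  0.01838167  0.78829128]]
pos [0.65251758 0.23721228 0.09572032] tilt 23.438091020621698 yaw of x 4.15438716411897 [2.21767112]
[[ 0.96269672  0.01211616  0.27031136]
 [ 0.06992554  0.95392205 -0.29179299]
 [-0.26139137  0.29980982  0.91749039]]
```

```bash
python3 - <<'E'
import cv2
s=cv2.imread("pics/scene0.png")
cv2.imwrite("pics/c5.png",cv2.resize(s[225:280,282:402],None,fx=6.6,fy=6.6,interpolation=cv2.INTER_CUBIC))
t=cv2.imread("pics/top0.png")
cv2.imwrite("pics/c6.png",cv2.resize(t[140:192,215:255],None,fx=11,fy=11,interpolation=cv2.INTER_CUBIC))
E
python3 - <<'E'
from h import *
for a,b in[((254.8,126.4),(288.4,242)),((168.2,121.7),(383,265.3)),((172.65,191.2),(393.7,260.5))]:print(tri(a,b))
E
```

```text
(array([0.73916097, 0.08714431, 0.17857212]), np.float64(0.0020479409488278247))
(array([0.75912518, 0.37427806, 0.1792105 ]), np.float64(0.00279481345150731))
(array([0.54626405, 0.39078883, 0.03076032]), np.float64(0.001195150573298347))
```

View pics/c5.png

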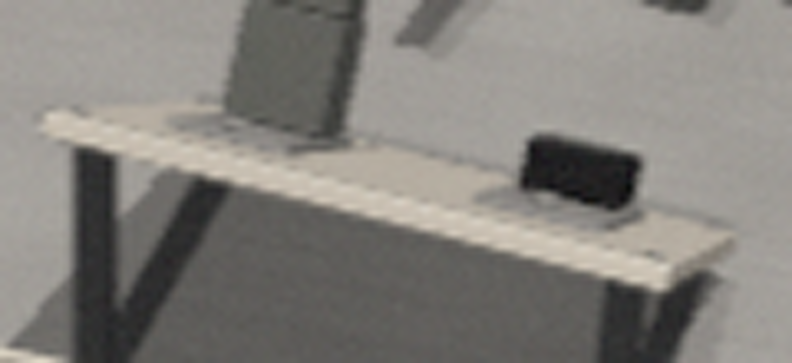

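View pics/c6.png

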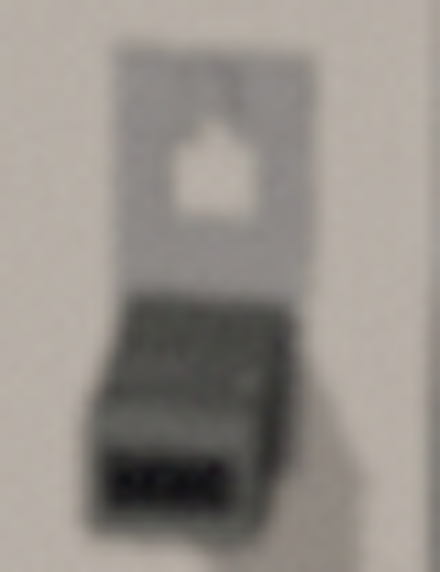

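```bash
cat >> h.py <<'E'
PSI=np.radians(-4.2);TH=np.radians(34)
ex=np.array([np.cos(TH)*np.cos(PSI),np.cos(TH)*np.sin(PSI),np.sin(TH)])
ey=np.array([-np.sin(PSI),np.cos(PSI),0]);ez=np.cross(ex,ey)
BH=np.array([.749,.231,.1795]) # on high edge
E
python3 - <<'E'
from h import *
f=lambda u,v:((u+.5)/11-.5+215,(v+.5)/11-.5+140)
pl=onplane("top",[f(116,44),f(312,50),f(172,216),f(255,216),f(172,150)],BH+.005*ez,ez)
print("plate",pl,np.linalg.norm(pl[0]-pl[1]),np.linalg.norm(pl[2]-pl[3]))
end=(pl[0]+pl[1])/2
print("plate dir yaw",np.degrees(np.arctan2(*( -(pl[1]-pl[0])[[0,1]]*[-1,1] ))))
foot=end-.07*ex-.005*ez
print("foot",foot,"keyhole lower edge rel foot",((pl[2]+pl[3])/2-foot)@np.c_[ex,ey,ez],"expect .015")
mid=foot-.035*ex+.05*ez;print("mid",mid)
# predicted corners
Q=[mid+a*ex+b*ey+c*ez for a,b,c in[(.027,.026,.045),(.027,-.026,.045),(-.017,.026,.045),(-.017,-.026,.045),(-.027,.026,.0),(-.027,-.026,0)]]
p=proj("top",Q);print("pred crop c6",(p-[215,140]+.5)*11-.5)
p=proj("scene",Q);print("pred crop c5",(p-[282,225]+.5)*6.6-.5)
print("c3",(p-[280,180]+.5)*6-.5)
E
```

```text
plate [[0.68959742 0.18903028 0.14764444]
 [0.68683685 0.12937527 0.14873436]
 [0.6425999  0.17502802 0.11672105]
 [0.64215408 0.14932646 0.1176908 ]
 [0.66067222 0.17381805 0.12893803]] 0.059728788228788764 0.02572371351020559
plate dir yaw -2.649498516513839
foot [0.63312881 0.16324821 0.10490071] keyhole lower edge rel foot [ 0.01459252 -0.00039078  0.005     ] expect .015
mid [0.57630586 0.16742103 0.12678084]
pred crop c6 [[ 83.6467822  398.75252192]
 [259.48078897 410.03937962]
 [ 84.27691758 532.94807395]
 [257.80584531 544.27566625]
 [106.81076946 497.80340187]
 [275.45243196 508.76750273]]
pred crop c5 [[359.25707912 -40.64439195]
 [258.37794319 -63.27143885]
 [378.88548455 -39.00148937]
 [280.46151496 -61.04808121]
 [364.11100411  48.34729159]
 [266.56119253  25.52228045]]
c3 [[338.55189011 233.00509823]
 [246.84358472 212.43505559]
 [356.39589505 234.49864603]
 [266.91955906 214.45628981]
 [342.96454919 313.90662872]
 [254.2829023  293.15661859]]
```

```bash
cat >> h.py <<'E'
from scipy.spatial.transform import Rotation as Ro
def go(tgt,yawdeg):
    s=arm.observe();R=Ro.from_euler("xyz",s["orientation"]).as_matrix();d=R.T@(np.array(tgt)-s["tool_pos"])
    y0=np.degrees(np.arctan2(R[1,0],R[0,0]));w=(y0-yawdeg+180)%360-180
    print("now",s["tool_pos"].round(4),"yaw",round(y0,2),"F",s["wrist_force"].round(1),"w",round(s["grip_width"],4),"j6",s["joint_pos"][5].round(2),"t",s["clock"]);print("row x,y,z",d.round(4),"yaw",np.radians(w).round(4))
E
python3 -c "
from h import *
go([.35,.35,.32],0);go([.570,.1665,.26],-93.3)"
```

```text
now [0.2268 0.5552 0.2406] yaw 67.78 F [0.2 0.6 0.6] w 0.0876 j6 -0.06 t 0.1
row x,y,z [-0.1436 -0.0792 -0.1917] yaw 1.183
now [0.2268 0.5552 0.2406] yaw 67.78 F [0.2 0.6 0.6] w 0.0876 j6 -0.06 t 0.1
row x,y,z [-0.2301 -0.019  -0.4647] yaw 2.8114
```

Possible mistakes, as top-view pixels: the large readout lying on the table (205,270), the small one on the table (287,138), the battery on the left stud (189,172) and the hung readout (232,178). I choose the hung one. In the close crop its foot plate measures 59.7 mm wide against 60, its keyhole 25.7 mm against 26, and it sits on the right stud. The board triangulates to 288 mm wide with a 148 mm rise, which fits 34°. The black mat is at (353,186).

Request:
carry_out(plan=[{"x": -0.04, "y": -0.04, "z": -0.05, "yaw": 0.15}, {"x": -0.08, "y": -0.07, "z": -0.09, "yaw": 0.3}, {"x": -0.12, "y": -0.08, "z": -0.13, "yaw": 0.45}, {"x": -0.14, "y": -0.08, "z": -0.17, "yaw": 0.6}, {"x": -0.15, "y": -0.08, "z": -0.21, "yaw": 0.75}, {"x": -0.17, "y": -0.08, "z": -0.25, "yaw": 0.9}, {"x": -0.18, "y": -0.08, "z": -0.29, "yaw": 1.05}, {"x": -0.2, "y": -0.08, "z": -0.33, "yaw": 1.2}, {"x": -0.21, "y": -0.08, "z": -0.37, "yaw": 1.35}, {"x": -0.22, "y": -0.08, "z": -0.41, "yaw": 1.5}, {"x": -0.23, "y": -0.08, "z": -0.44, "yaw": 1.65}, {"x": -0.23, "y": -0.07, "z": -0.465, "yaw": 1.8}, {"x": -0.23, "y": -0.06, "z": -0.465, "yaw": 1.95}, {"x": -0.23, "y": -0.05, "z": -0.465, "yaw": 2.1}, {"x": -0.23, "y": -0.04, "z": -0.465, "yaw": 2.25}, {"x": -0.23, "y": -0.02, "z": -0.465, "yaw": 2.4}, {"x": -0.23, "y": -0.019, "z": -0.465, "yaw": 2.55}, {"x": -0.23, "y": -0.019, "z": -0.465, "yaw": 2.7}, {"x": -0.23, "y": -0.019, "z": -0.465, "yaw": 2.811}, {"x": -0.23, "y": -0.019, "z": -0.465, "yaw": 2.811}], grip=-1)

```text
clock: 2.1
tool_pos: [0.5702, 0.1665, 0.2594]
orientation: [-1.572, -0.002, -1.629]
wrist_force: [0.3, 0.5, 0.0]
grip_width: 0.0878
```

```bash
python3 -c "
from h import *
t=arm.grab_frame('top')[:,:,::-1];s=arm.grab_frame('scene')[:,:,::-1]
cv2.imwrite('pics/a.png',np.hstack([cv2.resize(t[100:220,160:280],None,fx=3.3,fy=3.3,interpolation=2),cv2.resize(s[150:270,270:390],None,fx=3.3,fy=3.3,interpolation=2)]))
go([.570,.1665,.141],-93.3)"
```

```text
now [0.5702 0.1665 0.2596] yaw -93.1 F [-0.6  0.3 -0.2] w 0.088 j6 1.85 t 2.2
row x,y,z [-2.000e-04  1.186e-01 -1.000e-04] yaw 0.0035
```

View pics/a.png

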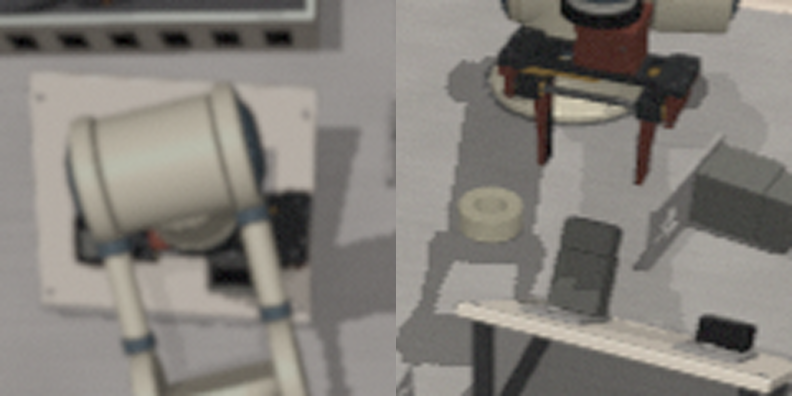

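The open fingers straddle the readout in the scene view (right panel, readout at about (585,265)). Now I descend.

Request:
carry_out(plan=[{"y": 0.02}, {"y": 0.045}, {"y": 0.07}, {"y": 0.09}, {"y": 0.105}, {"y": 0.115}, {"y": 0.1185}, {"y": 0.1185}])

```text
$.plan[0]: bad value
```

```bash
python3 -c "
from h import *
s=arm.grab_frame('scene')[:,:,::-1]
cv2.imwrite('pics/b.png',cv2.resize(s[170:270,290:400],None,fx=5,fy=5,interpolation=2))
go([.570,.1665,.141],-93.3)"
```

```text
now [0.5703 0.1665 0.2597] yaw -93.12 F [-1.1  0.   0.3] w 0.0876 j6 1.85 t 2.25
row x,y,z [-2.000e-04  1.187e-01 -1.000e-04] yaw 0.0032
```

View pics/b.png

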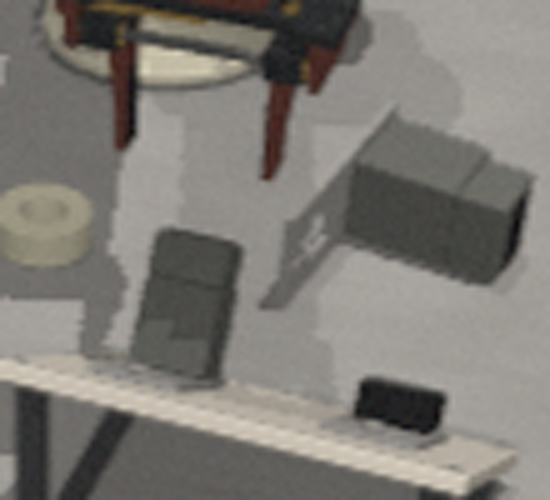

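All four keys are needed in each row. The picture shows nothing has moved.

Request:
carry_out(plan=[{"x": 0, "y": 0.02, "z": 0, "yaw": 0}, {"x": 0, "y": 0.045, "z": 0, "yaw": 0}, {"x": 0, "y": 0.07, "z": 0, "yaw": 0}, {"x": 0, "y": 0.09, "z": 0, "yaw": 0}, {"x": 0, "y": 0.105, "z": 0, "yaw": 0}, {"x": 0, "y": 0.115, "z": 0, "yaw": 0}, {"x": 0, "y": 0.1185, "z": 0, "yaw": 0}, {"x": 0, "y": 0.1185, "z": 0, "yaw": 0}])

```text
clock: 3.05
tool_pos: [0.5702, 0.1663, 0.1413]
orientation: [-1.572, -0.002, -1.625]
wrist_force: [-0.3, 0.6, 0.2]
grip_width: 0.0877
```

```bash
python3 -c "
from h import *
s=arm.grab_frame('scene')[:,:,::-1]
cv2.imwrite('pics/b2.png',cv2.resize(s[170:270,290:400],None,fx=5,fy=5,interpolation=2))
go([.570,.1665,.141],-93.3)"
```

```text
now [0.5704 0.1664 0.142 ] yaw -93.1 F [-0.4 -0.4 -0.1] w 0.0879 j6 1.85 t 3.1
row x,y,z [-0.0001  0.001  -0.0004] yaw 0.0035
```

View pics/b2.png

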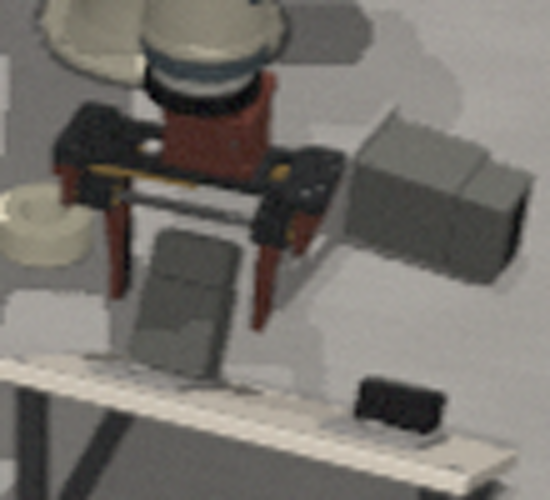

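The fingers are on either side of the housing, at about (120,290) and (262,320) in the crop. Now I close.

Request:
carry_out(plan=[{"x": 0, "y": 0, "z": 0, "yaw": 0}, {"x": 0, "y": 0, "z": 0, "yaw": 0}, {"x": 0, "y": 0, "z": 0, "yaw": 0}, {"x": 0, "y": 0, "z": 0, "yaw": 0}, {"x": 0, "y": 0, "z": 0, "yaw": 0}, {"x": 0, "y": 0, "z": 0, "yaw": 0}, {"x": 0, "y": 0, "z": 0, "yaw": 0}, {"x": 0, "y": 0, "z": 0, "yaw": 0}], grip=1, grip_force=45)

```text
clock: 3.9
tool_pos: [0.5705, 0.1662, 0.1422]
orientation: [-1.571, -0.002, -1.625]
wrist_force: [-1.1, -2.0, 1.3]
grip_width: 0.0517
```

```bash
python3 -c "
from h import *
s=arm.observe()
p=s['tool_pos'];print(s['wrist_force'],s['torque'])
for d in (.012,.031):go(p+d*ex+.001*ez,-93.1)
go(p+.031*ex+.03*ez,-93.1)"
```

```text
[-1.12308748 -1.97101428  1.34496247] [-0.26513828  0.19509692 -0.03817666]
now [0.5705 0.1662 0.1422] yaw -93.11 F [-1.1 -2.   1.3] w 0.0517 j6 1.85 t 3.9
row x,y,z [ 0.0002 -0.0075  0.0094] yaw -0.0002
now [0.5705 0.1662 0.1422] yaw -93.11 F [-1.1 -2.   1.3] w 0.0517 j6 1.85 t 3.9
row x,y,z [ 0.0005 -0.0182  0.0251] yaw -0.0002
now [0.5705 0.1662 0.1422] yaw -93.11 F [-1.1 -2.   1.3] w 0.0517 j6 1.85 t 3.9
row x,y,z [ 0.0002 -0.0422  0.0089] yaw -0.0002
```

Gripped at 51.7 mm. Now I slide it up the slope.

Request:
carry_out(plan=[{"x": 0, "y": -0.002, "z": 0.002, "yaw": 0}, {"x": 0, "y": -0.0045, "z": 0.005, "yaw": 0}, {"x": 0, "y": -0.0075, "z": 0.0095, "yaw": 0}, {"x": 0, "y": -0.0105, "z": 0.014, "yaw": 0}, {"x": 0, "y": -0.0135, "z": 0.0185, "yaw": 0}, {"x": 0, "y": -0.0165, "z": 0.0225, "yaw": 0}, {"x": 0, "y": -0.0182, "z": 0.0251, "yaw": 0}, {"x": 0, "y": -0.0182, "z": 0.0251, "yaw": 0}])

```text
clock: 4.7
tool_pos: [0.596, 0.1648, 0.1607]
orientation: [-1.57, -0.002, -1.625]
wrist_force: [0.0, -0.5, -3.0]
grip_width: 0.0518
```

```bash
python3 -c "
from h import *
s=arm.observe();p=s['tool_pos'];print((p-np.array([.5705,.1662,.1422]))@np.c_[ex,ey,ez],s['wrist_force'],s['torque'],s['grip_width'])
t=arm.grab_frame('top')[:,:,::-1];s=arm.grab_frame('scene')[:,:,::-1]
cv2.imwrite('pics/d.png',np.hstack([cv2.resize(t[120:210,170:260],None,fx=4.4,fy=4.4,interpolation=2),cv2.resize(s[180:270,290:380],None,fx=4.4,fy=4.4,interpolation=2)]))
go(p+.03*ez,-93.1)"
```

```text
[0.03151077 0.00047338 0.00103934] [ 0.01066395 -0.50956365 -2.98240199] [ 0.00788144  0.22481227 -0.00231111] 0.05177291390706932
now [0.5955 0.1648 0.1602] yaw -93.12 F [ 0.8  0.2 -4.9] w 0.052 j6 1.84 t 4.8
row x,y,z [-0.0003 -0.0253 -0.0163] yaw -0.0003
```

View pics/d.png

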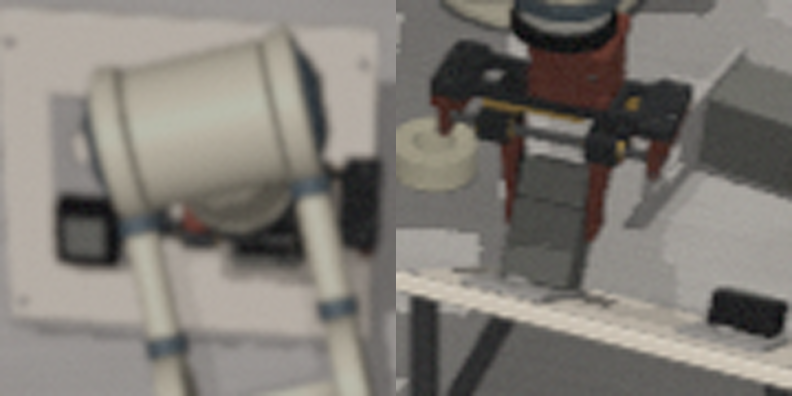

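It has slid 31.5 mm up the slope with little force, and the gripper now carries the readout's weight (−3 to −5 N). Next I lift square to the board.

Request:
carry_out(plan=[{"x": 0, "y": -0.002, "z": -0.0013, "yaw": 0}, {"x": 0, "y": -0.005, "z": -0.0033, "yaw": 0}, {"x": 0, "y": -0.009, "z": -0.006, "yaw": 0}, {"x": 0, "y": -0.013, "z": -0.0085, "yaw": 0}, {"x": 0, "y": -0.017, "z": -0.011, "yaw": 0}, {"x": 0, "y": -0.021, "z": -0.0137, "yaw": 0}, {"x": 0, "y": -0.025, "z": -0.0163, "yaw": 0}, {"x": 0, "y": -0.025, "z": -0.0163, "yaw": 0}])

```text
clock: 5.6
tool_pos: [0.5792, 0.1659, 0.1864]
orientation: [-1.57, -0.001, -1.625]
wrist_force: [-0.4, -0.6, -3.8]
grip_width: 0.052
```

```bash
python3 -c "
from h import *
s=arm.observe();print(s['wrist_force'],s['torque'],s['grip_width'])
t=arm.grab_frame('top')[:,:,::-1];s=arm.grab_frame('scene')[:,:,::-1]
cv2.imwrite('pics/e.png',np.hstack([cv2.resize(t[120:210,170:260],None,fx=4.4,fy=4.4,interpolation=2),cv2.resize(s[180:270,290:380],None,fx=4.4,fy=4.4,interpolation=2)]))
go([.54,.165,.33],-93.1)"
```

```text
[-0.36696779 -0.64470964 -3.81437117] [-0.02775598  0.13971804 -0.01932363] 0.05199756268203947
now [0.5792 0.1658 0.1854] yaw -93.11 F [ 0.4  0.4 -4.1] w 0.052 j6 1.85 t 5.7
row x,y,z [ 0.0032 -0.1446 -0.0391] yaw -0.0002
```

View pics/e.png

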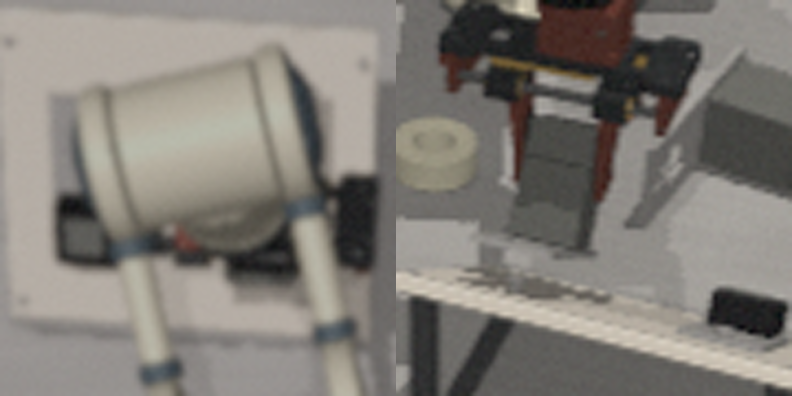

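```bash
python3 -c "
from h import *
go([.560,-.250,.30],1.85)"
```

```text
now [0.5792 0.1658 0.1854] yaw -93.11 F [ 0.4  0.4 -4.1] w 0.052 j6 1.85 t 5.7
row x,y,z [ 0.4164 -0.1139  0.0034] yaw -1.6574
```

Request:
carry_out(plan=[{"x": 0, "y": -0.02, "z": -0.01, "yaw": 0}, {"x": 0, "y": -0.045, "z": -0.02, "yaw": 0}, {"x": 0, "y": -0.07, "z": -0.025, "yaw": 0}, {"x": 0.01, "y": -0.095, "z": -0.025, "yaw": 0}, {"x": 0.03, "y": -0.11, "z": -0.025, "yaw": -0.08}, {"x": 0.06, "y": -0.114, "z": -0.02, "yaw": -0.2}, {"x": 0.09, "y": -0.114, "z": -0.02, "yaw": -0.32}, {"x": 0.12, "y": -0.114, "z": -0.02, "yaw": -0.44}, {"x": 0.15, "y": -0.114, "z": -0.015, "yaw": -0.56}, {"x": 0.18, "y": -0.114, "z": -0.015, "yaw": -0.68}, {"x": 0.21, "y": -0.114, "z": -0.01, "yaw": -0.8}, {"x": 0.24, "y": -0.114, "z": -0.01, "yaw": -0.92}, {"x": 0.27, "y": -0.114, "z": -0.01, "yaw": -1.04}, {"x": 0.3, "y": -0.114, "z": -0.005, "yaw": -1.16}, {"x": 0.33, "y": -0.114, "z": 0, "yaw": -1.28}, {"x": 0.36, "y": -0.114, "z": 0, "yaw": -1.4}, {"x": 0.385, "y": -0.114, "z": 0, "yaw": -1.5}, {"x": 0.405, "y": -0.114, "z": 0.003, "yaw": -1.59}, {"x": 0.415, "y": -0.114, "z": 0.003, "yaw": -1.64}, {"x": 0.4165, "y": -0.114, "z": 0.003, "yaw": -1.657}])

```text
clock: 7.7
tool_pos: [0.5594, -0.2515, 0.2992]
orientation: [-1.572, 0.001, 0.031]
wrist_force: [0.3, 0.7, -4.3]
grip_width: 0.0517
```

```bash
python3 -c "
from h import *
s=arm.observe();print(s['wrist_force'],s['torque'],s['grip_width'])
t=arm.grab_frame('top')[:,:,::-1];s=arm.grab_frame('scene')[:,:,::-1]
cv2.imwrite('pics/f.png',np.hstack([cv2.resize(t[100:230,280:410],None,fx=3,fy=3,interpolation=2),cv2.resize(s[130:260,170:300],None,fx=3,fy=3,interpolation=2)]))
go([.560,-.250,.30],1.85)"
```

```text
[ 0.25424649  0.68725683 -4.29658095] [-0.09740168  0.03461569 -0.05426374] 0.051660678764946864
now [ 0.5596 -0.2501  0.2997] yaw 1.76 F [ 0.6  0.4 -3.3] w 0.0522 j6 -0.51 t 7.8
row x,y,z [ 0.0004 -0.0003  0.0001] yaw -0.0015
```

View pics/f.png

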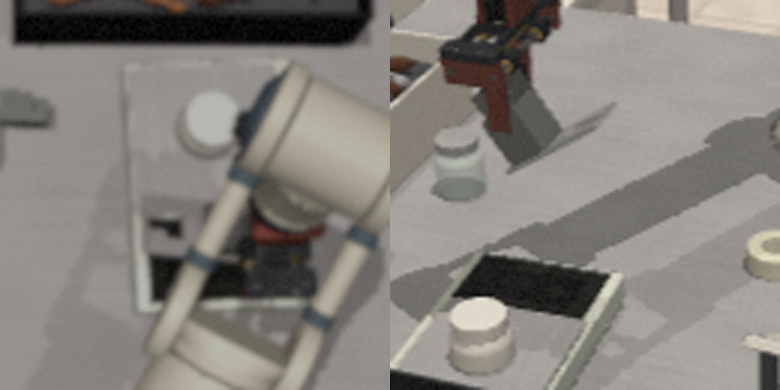

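Still held at the 34° tilt (scene panel: foot-plate edge from (515,170) to (610,105)). Now I go low over the mat, so that a tilt in the grip can end softly.

```bash
python3 -c "
from h import *
go([.560,-.281,.130],1.85)"
```

```text
now [ 0.5596 -0.2501  0.2997] yaw 1.76 F [ 0.6  0.4 -3.3] w 0.0522 j6 -0.51 t 7.8
row x,y,z [-0.0005  0.1697 -0.0307] yaw -0.0015
```

Request:
carry_out(plan=[{"x": 0, "y": 0.015, "z": -0.008, "yaw": 0}, {"x": 0, "y": 0.04, "z": -0.02, "yaw": 0}, {"x": 0, "y": 0.07, "z": -0.031, "yaw": 0}, {"x": 0, "y": 0.1, "z": -0.031, "yaw": 0}, {"x": 0, "y": 0.125, "z": -0.031, "yaw": 0}, {"x": 0, "y": 0.145, "z": -0.031, "yaw": 0}, {"x": 0, "y": 0.158, "z": -0.031, "yaw": 0}, {"x": 0, "y": 0.167, "z": -0.031, "yaw": 0}, {"x": 0, "y": 0.17, "z": -0.031, "yaw": 0}, {"x": 0, "y": 0.17, "z": -0.031, "yaw": 0}])

```text
clock: 8.8
tool_pos: [0.5606, -0.2813, 0.13]
orientation: [-1.572, 0.0, 0.031]
wrist_force: [-0.4, 0.5, -3.4]
grip_width: 0.0518
```

Request:
carry_out(plan=[{"x": 0, "y": 0, "z": 0, "yaw": 0}, {"x": 0, "y": 0, "z": 0, "yaw": 0}, {"x": 0, "y": 0, "z": 0, "yaw": 0}, {"x": 0, "y": 0, "z": 0, "yaw": 0}], grip_force=22)

```text
clock: 9.2
tool_pos: [0.5608, -0.2814, 0.1305]
orientation: [-1.573, -0.001, 0.031]
wrist_force: [0.6, -0.4, -4.5]
grip_width: 0.0523
```

```bash
cat >> h.py <<'E'
def look(name):
    o=arm.observe();print(o['wrist_force'].round(2),o['torque'].round(3),o['grip_width'])
    s=arm.grab_frame('scene')[:,:,::-1];go([.560,-.281,.13],1.85)
    cv2.imwrite(name,cv2.resize(s[160:260,170:290],None,fx=6,fy=6,interpolation=2))
E
python3 -c "
from h import *
look('pics/g.png')"
```

```text
[ 0.55 -0.36 -4.54] [-0.094  0.101 -0.013] 0.052259060404713155
now [ 0.5608 -0.2813  0.1303] yaw 1.77 F [-0.2  1.3 -3.9] w 0.0521 j6 -0.55 t 9.25
row x,y,z [-0.0007  0.0003  0.0004] yaw -0.0015
```

View pics/g.png

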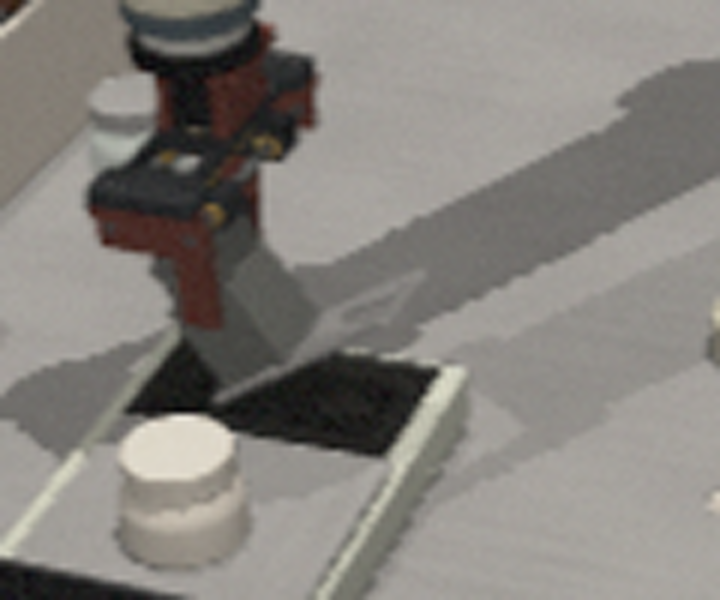

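Still tilted and held (plate from (215,400) up to (425,275) in the crop). I ease the grip further.

Request:
carry_out(plan=[{"x": 0, "y": 0, "z": 0, "yaw": 0}, {"x": 0, "y": 0, "z": 0, "yaw": 0}, {"x": 0, "y": 0, "z": 0, "yaw": 0}], grip_force=14)

```text
clock: 9.55
tool_pos: [0.5607, -0.2814, 0.1303]
orientation: [-1.572, -0.0, 0.031]
wrist_force: [0.3, 0.2, -3.1]
grip_width: 0.052
```

```bash
python3 -c "
from h import *
look('pics/g2.png')"
```

```text
[ 0.33  0.2  -3.09] [-0.089  0.093 -0.039] 0.05201853205778778
now [ 0.5607 -0.2813  0.1303] yaw 1.77 F [ 0.4  0.2 -4.9] w 0.052 j6 -0.55 t 9.6
row x,y,z [-0.0007  0.0003  0.0004] yaw -0.0014
```

View pics/g2.png

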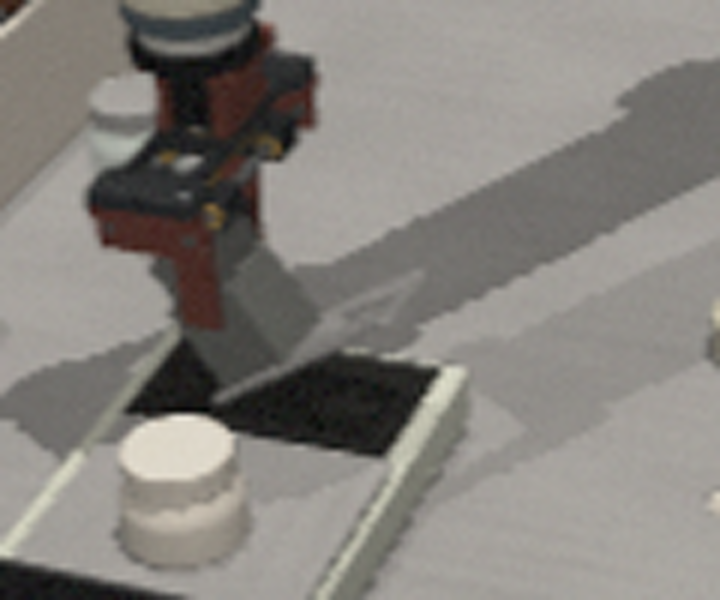

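Request:
carry_out(plan=[{"x": 0, "y": 0, "z": -0.01, "yaw": 0}, {"x": 0, "y": 0, "z": -0.025, "yaw": 0}, {"x": 0, "y": 0, "z": -0.037, "yaw": 0}, {"x": 0, "y": 0, "z": -0.042, "yaw": 0}, {"x": -0.0005, "y": 0.002, "z": -0.043, "yaw": -0.001}, {"x": -0.0005, "y": 0.004, "z": -0.043, "yaw": -0.001}, {"x": -0.0005, "y": 0.004, "z": -0.043, "yaw": -0.001}], grip_force=16)

```text
clock: 10.3
tool_pos: [0.5614, -0.3239, 0.1257]
orientation: [-1.572, 0.001, 0.032]
wrist_force: [0.2, 0.4, -3.6]
grip_width: 0.0521
```

Request:
carry_out(plan=[{"x": 0, "y": 0.001, "z": 0, "yaw": 0}, {"x": 0, "y": 0.002, "z": 0, "yaw": 0}, {"x": 0, "y": 0.002, "z": 0, "yaw": 0}])

```text
clock: 10.6
tool_pos: [0.5615, -0.3237, 0.1246]
orientation: [-1.572, -0.0, 0.032]
wrist_force: [-1.7, 1.3, 0.0]
grip_width: 0.052
```

Request:
carry_out(plan=[{"x": 0, "y": 0.001, "z": 0, "yaw": 0}, {"x": 0, "y": 0.002, "z": 0, "yaw": 0}, {"x": 0, "y": 0.002, "z": 0, "yaw": 0}])

```text
clock: 10.9
tool_pos: [0.5616, -0.3237, 0.1244]
orientation: [-1.573, -0.001, 0.032]
wrist_force: [-4.3, 1.3, 5.5]
grip_width: 0.0519
```

```bash
python3 -c "
from h import *
look('pics/g3.png')"
```

```text
[-4.34  1.31  5.55] [ 0.294  0.844 -0.023] 0.05188698997566371
now [ 0.5616 -0.3238  0.1244] yaw 1.86 F [-2.9  2.2  5.4] w 0.0523 j6 -0.61 t 10.95
row x,y,z [-0.0002 -0.0057  0.0428] yaw 0.0001
```

View pics/g3.png

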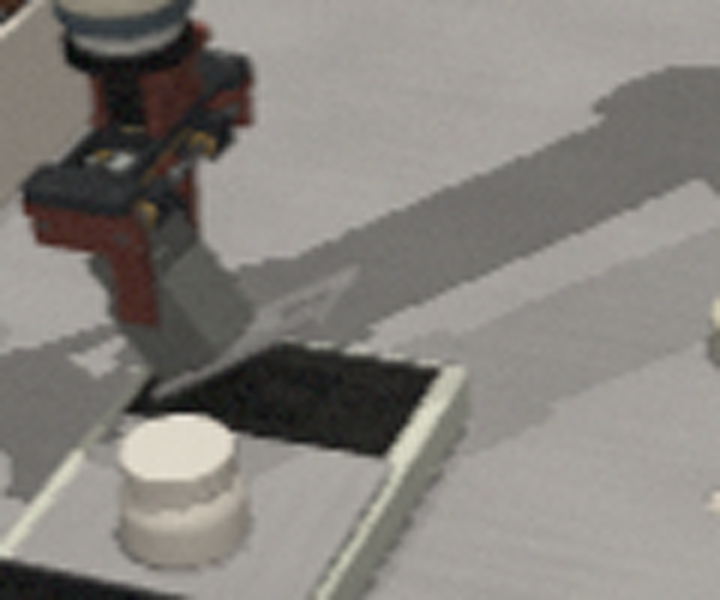

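Front edge touches the mat (force reversed at z ≈ 0.125, as computed). Now I pivot the readout about that edge by following the arc.

Request:
carry_out(plan=[{"x": 0, "y": 0.0005, "z": 0.003, "yaw": 0}, {"x": 0, "y": 0.0008, "z": 0.0065, "yaw": 0}, {"x": 0, "y": 0.001, "z": 0.0105, "yaw": 0}, {"x": 0, "y": 0.0015, "z": 0.0145, "yaw": 0}, {"x": 0, "y": 0.0022, "z": 0.0185, "yaw": 0}, {"x": 0, "y": 0.003, "z": 0.0225, "yaw": 0}, {"x": 0, "y": 0.003, "z": 0.0225, "yaw": 0}], grip_force=14)

```text
clock: 11.65
tool_pos: [0.5612, -0.3002, 0.1218]
orientation: [-1.572, -0.002, 0.033]
wrist_force: [0.9, 0.5, 5.7]
grip_width: 0.0519
```

```bash
python3 -c "
from h import *
look('pics/g4.png')"
```

```text
[0.92 0.52 5.74] [-0.193  0.114 -0.048] 0.05185465603112792
now [ 0.5612 -0.3002  0.1219] yaw 1.91 F [-0.1  0.6  5.7] w 0.0518 j6 -0.58 t 11.7
row x,y,z [-0.0006 -0.0082  0.0193] yaw 0.001
```

View pics/g4.png

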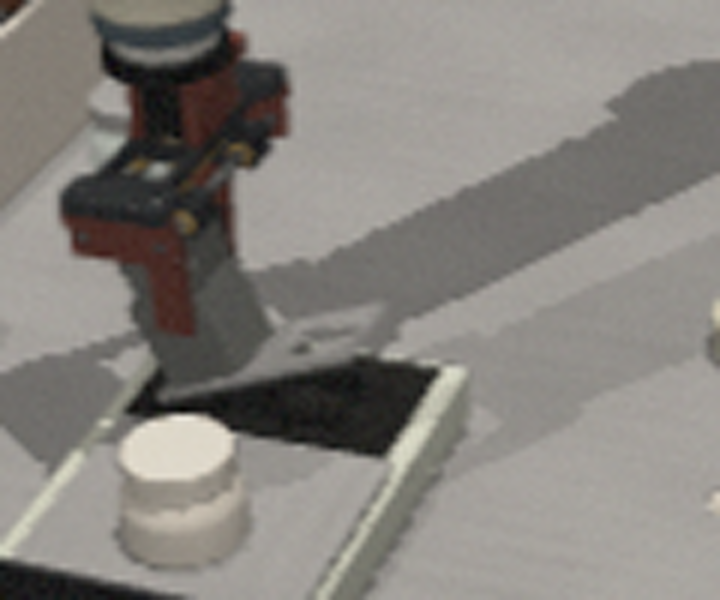

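It pivots as hoped: about half the tilt is gone (plate from (165,400) to (385,305)) and the front edge has hardly moved. I continue.

Request:
carry_out(plan=[{"x": 0, "y": 0.001, "z": 0.0035, "yaw": 0}, {"x": 0, "y": 0.0025, "z": 0.007, "yaw": 0}, {"x": 0, "y": 0.004, "z": 0.0105, "yaw": 0}, {"x": 0, "y": 0.0055, "z": 0.014, "yaw": 0}, {"x": 0, "y": 0.007, "z": 0.017, "yaw": 0}, {"x": 0, "y": 0.008, "z": 0.019, "yaw": 0}, {"x": 0, "y": 0.008, "z": 0.019, "yaw": 0}])

```text
clock: 12.4
tool_pos: [0.5606, -0.2799, 0.1137]
orientation: [-1.57, -0.002, 0.034]
wrist_force: [0.2, 1.4, 5.9]
grip_width: 0.0518
```

```bash
python3 -c "
from h import *
look('pics/g5.png')"
```

```text
[0.22 1.36 5.86] [-0.1    0.325 -0.105] 0.051819877049825075
now [ 0.5606 -0.2799  0.1137] yaw 1.95 F [-1.1  0.6  5. ] w 0.0521 j6 -0.55 t 12.45
row x,y,z [-0.0006 -0.0163 -0.0011] yaw 0.0018
```

View pics/g5.png

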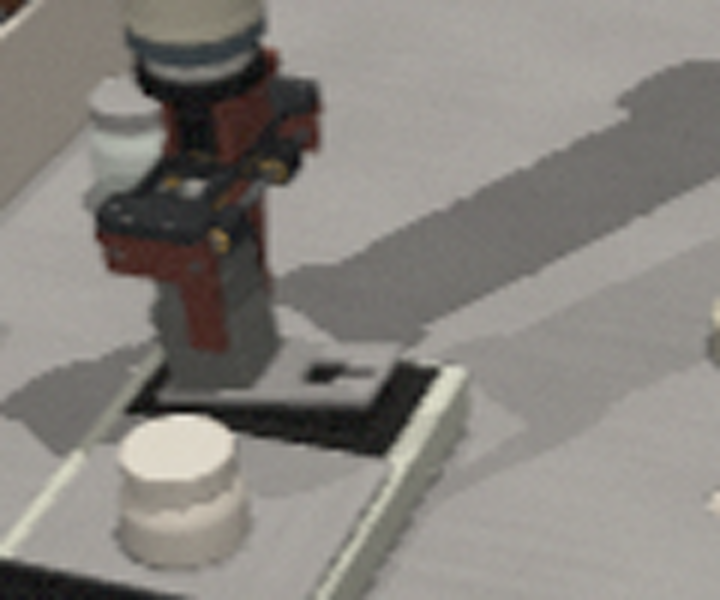

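Nearly level; the plate edge (165,400)–(370,408) is still flatter in the picture than the mat's edge, so a few degrees remain.

Request:
carry_out(plan=[{"x": 0, "y": 0.001, "z": 0.0015, "yaw": 0}, {"x": 0, "y": 0.0025, "z": 0.003, "yaw": 0}, {"x": 0, "y": 0.0038, "z": 0.0045, "yaw": 0}, {"x": 0, "y": 0.0048, "z": 0.0055, "yaw": 0}, {"x": 0, "y": 0.0048, "z": 0.0055, "yaw": 0}], grip_force=12)

```text
clock: 12.95
tool_pos: [0.5604, -0.2728, 0.1089]
orientation: [-1.568, -0.002, 0.035]
wrist_force: [-0.4, 3.1, 6.2]
grip_width: 0.0519
```

```bash
python3 -c "
from h import *
look('pics/g6.png')"
```

```text
[-0.37  3.07  6.22] [ 0.203  0.384 -0.178] 0.051879161168444564
now [ 0.5604 -0.2728  0.1089] yaw 2.01 F [-1.3  3.6  5.1] w 0.0516 j6 -0.54 t 13.0
row x,y,z [-0.0007 -0.0212 -0.0081] yaw 0.0028
```

View pics/g6.png

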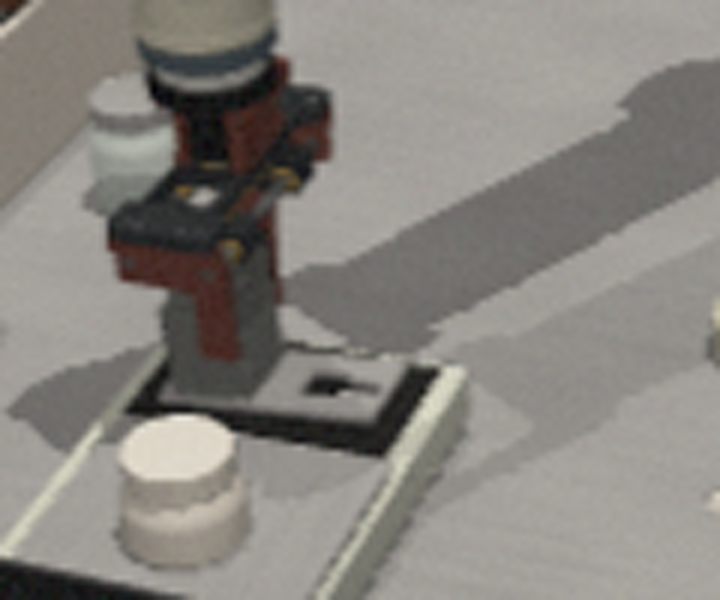

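Request:
carry_out(plan=[{"x": 0, "y": 0, "z": 0, "yaw": 0}, {"x": 0, "y": 0.0005, "z": 0, "yaw": 0}, {"x": 0, "y": 0.001, "z": 0, "yaw": 0}, {"x": 0, "y": 0.001, "z": 0, "yaw": 0}], grip_force=5)

```text
clock: 13.4
tool_pos: [0.5604, -0.2717, 0.1076]
orientation: [-1.566, -0.001, 0.036]
wrist_force: [-0.6, 4.2, 2.3]
grip_width: 0.0518
```

```bash
python3 -c "
from h import *
look('pics/g7.png')
t=arm.grab_frame('top')[:,:,::-1];cv2.imwrite('pics/g7t.png',cv2.resize(t[110:215,310:400],None,fx=5.5,fy=5.5,interpolation=2))"
```

```text
[-0.58  4.25  2.27] [ 0.523  0.254 -0.049] 0.051762978512032064
now [ 0.5604 -0.2719  0.1075] yaw 2.05 F [1.1 3.9 3.4] w 0.0522 j6 -0.54 t 13.45
row x,y,z [-0.0007 -0.0225 -0.009 ] yaw 0.0034
```

View pics/g7.png

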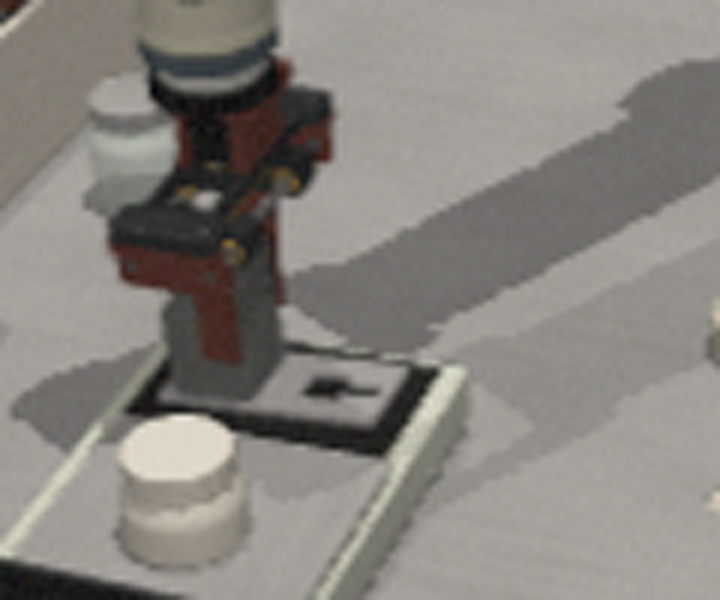

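View pics/g7t.png

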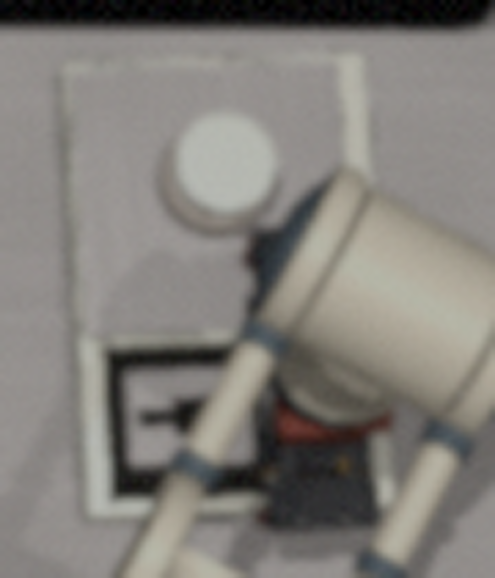

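```bash
python3 -c "
from h import *
f=lambda u,v:((u+.5)/5.5-.5+310,(v+.5)/5.5-.5+110)
P=onz('top',[f(125,366),f(127,473)],.053);print('plate rear',P,P.mean(0))
M=onz('top',[f(109,349),f(117,496)],.048);print('mat rear',M,M.mean(0))
g=lambda u,v:((u+.5)/6-.5+170,(v+.5)/6-.5+160)
print('scene plate',onz('scene',[g(162,402),g(375,426),g(408,368)],.053))
print('scene mat',onz('scene',[g(130,411),g(384,455),g(440,368)],.048))
"
```

```text
plate rear [[ 0.59255091 -0.17633014  0.053     ]
 [ 0.52382126 -0.17624171  0.053     ]] [ 0.55818608 -0.17628593  0.053     ]
mat rear [[ 0.60444724 -0.16683135  0.048     ]
 [ 0.50974682 -0.17013085  0.048     ]] [ 0.55709703 -0.1684811   0.048     ]
scene plate [[ 0.60181052 -0.30994332  0.053     ]
 [ 0.58464748 -0.17737572  0.053     ]
 [ 0.52338536 -0.18247683  0.053     ]]
scene mat [[ 0.61007033 -0.32786357  0.048     ]
 [ 0.60337847 -0.16368259  0.048     ]
 [ 0.51090114 -0.16681657  0.048     ]]
```

Plate is flat on the mat; it looks some 3 mm too far back. I let go and check properly.

Request:
carry_out(plan=[{"x": 0, "y": -0.0005, "z": 0, "yaw": 0}, {"x": 0, "y": -0.0005, "z": 0, "yaw": 0}, {"x": 0, "y": -0.0005, "z": 0, "yaw": 0}, {"x": 0, "y": -0.0005, "z": 0, "yaw": 0}, {"x": 0, "y": -0.0005, "z": 0, "yaw": 0}], grip=-0.1)

```text
clock: 14.0
tool_pos: [0.5603, -0.2723, 0.1076]
orientation: [-1.567, -0.001, 0.035]
wrist_force: [-0.0, 1.8, -0.6]
grip_width: 0.0521
```

Request:
carry_out(plan=[{"x": 0, "y": 0, "z": 0, "yaw": 0}, {"x": 0, "y": 0, "z": 0, "yaw": 0}, {"x": 0, "y": 0, "z": 0, "yaw": 0}], grip=-1)

```text
clock: 14.3
tool_pos: [0.5602, -0.2726, 0.1076]
orientation: [-1.567, -0.001, 0.035]
wrist_force: [0.1, 0.1, 0.6]
grip_width: 0.0727
```

Request:
carry_out(plan=[{"x": 0, "y": -0.02, "z": 0, "yaw": 0}, {"x": 0, "y": -0.05, "z": 0, "yaw": 0}, {"x": 0, "y": -0.09, "z": 0, "yaw": 0}, {"x": 0, "y": -0.12, "z": -0.02, "yaw": 0}, {"x": 0, "y": -0.15, "z": -0.06, "yaw": 0}, {"x": -0.04, "y": -0.15, "z": -0.1, "yaw": 0}, {"x": -0.08, "y": -0.15, "z": -0.13, "yaw": 0}, {"x": -0.12, "y": -0.15, "z": -0.16, "yaw": 0}, {"x": -0.14, "y": -0.15, "z": -0.18, "yaw": 0}, {"x": -0.14, "y": -0.15, "z": -0.18, "yaw": 0}])

```text
clock: 15.3
tool_pos: [0.4229, -0.4612, 0.2568]
orientation: [-1.568, 0.001, 0.029]
wrist_force: [-0.0, -0.5, -0.1]
grip_width: 0.0878
```

```bash
python3 -c "
from h import *
look('pics/k.png')
t=arm.grab_frame('top')[:,:,::-1];cv2.imwrite('pics/top1.png',t);cv2.imwrite('pics/kt.png',cv2.resize(t[110:215,310:400],None,fx=5.5,fy=5.5,interpolation=2))"
```

```text
[-0.   -0.46 -0.13] [-0.062  0.07  -0.006] 0.0878485480167561
now [ 0.4247 -0.4596  0.2569] yaw 1.78 F [ 1.2  0.9 -0.4] w 0.0879 j6 -0.91 t 15.35
row x,y,z [0.1407 0.1275 0.1739] yaw -0.0012
```

View pics/k.png

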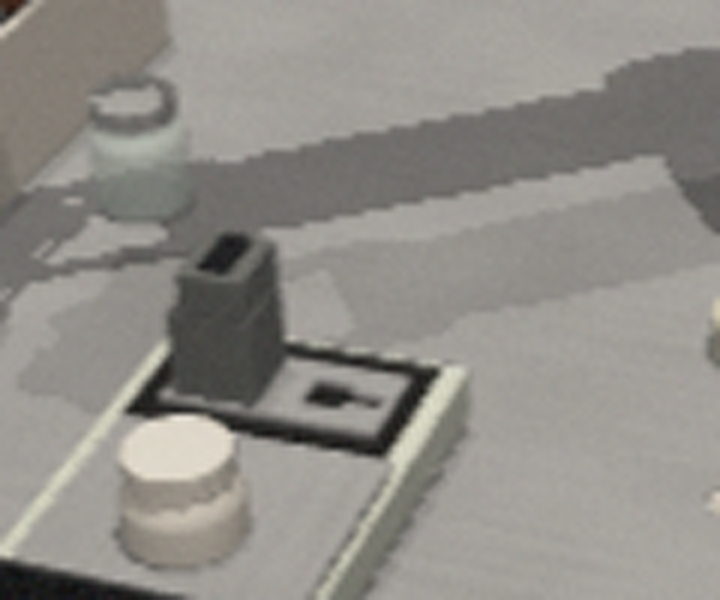

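View pics/kt.png

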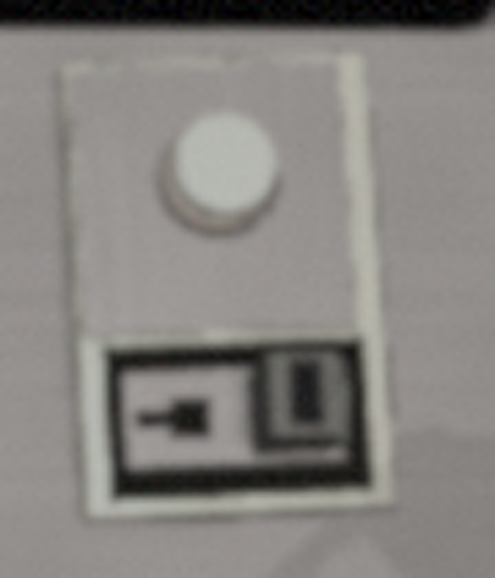

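```bash
python3 - <<'E'
from h import *
t=cv2.imread("pics/top1.png");x0,x1,y0,y1=320,390,160,212;K=8
u=cv2.resize(t[y0:y1,x0:x1],None,fx=K,fy=K,interpolation=cv2.INTER_CUBIC).mean(2)
# edges: scan columns/rows for sub-pixel threshold crossings at 95
def cross(line,a,b,up,th=100):
    for i in range(a,b):
        if (line[i]-th)*(line[i+1]-th)<=0 and ((line[i+1]>line[i])==up): return i+(th-line[i])/(line[i+1]-line[i])
cv2.imwrite("pics/u.png",u)
px=lambda P:(np.array(P)+.5)/K-.5+[x0,y0]
H,W=u.shape
def fit(P,z,nm):
    P=[p for p in P if None not in p]; Q=onz("top",px(P),z)[:,:2]
    v=cv2.fitLine(Q.astype(np.float32),cv2.DIST_HUBER,0,.001,.001).ravel();print(nm,len(P),"dir",np.degrees(np.arctan2(v[1],v[0])).round(2)%180,"pt",Q.mean(0).round(4));
# from left: mat rear edge (falling), plate rear (rising)
c=lambda X,Y:(int(((X+.5)/5.5-.5+310-x0+.5)*K),int(((Y+.5)/5.5-.5+110-y0+.5)*K))
for nm,z,yr,xr,up in[("mat rear",.048,(380,470),(92,122),False),("plate rear",.053,(380,460),(113,140),True)]:
    P=[]
    for Y in np.arange(*yr,2):
        a,y=c(xr[0],Y);b,_=c(xr[1],Y);P.append((cross(u[y],a,b,up),y))
    fit(P,z,nm)
for nm,z,xr,yr,up in[("mat near",.048,(130,350),(510,475),False),("mat far",.048,(130,350),(335,362),False),("plate far",.053,(140,240),(350,378),True),("plate near",.053,(140,240),(492,458),True)]:
    P=[]
    for X in np.arange(*xr,2):
        x,a=c(X,yr[0]);_,b=c(X,yr[1])
        if b>a:r=cross(u[:,x],a,b,up)
        else:
            l=u[::-1,x];r=cross(l,H-1-a,H-1-b,up);r=None if r is None else H-1-r
        P.append((x,r))
    fit(P,z,nm)
P=[]
for Y in np.arange(360,475,2):
    a,y=c(385,Y);b,_=c(355,Y);l=u[y][::-1];r=cross(l,W-1-a,W-1-b,False);P.append((None if r is None else W-1-r,y))
fit(P,.048,"mat front")
E
```

```text
mat rear 45 dir 2.92 pt [ 0.556  -0.1658]
plate rear 40 dir 1.57 pt [ 0.5584 -0.1744]
mat near 110 dir 92.07 pt [ 0.5112 -0.2483]
mat far 110 dir 92.26 pt [ 0.6074 -0.2507]
plate far 50 dir 92.13 pt [ 0.5903 -0.2173]
plate near 50 dir 91.88 pt [ 0.5279 -0.2159]
mat front 58 dir 2.19 pt [ 0.5596 -0.3315][ WARN:0@0.689] global loadsave.cpp:1063 imwrite_ Unsupported depth image for selected encoder is fallbacked to CV_8U.
```

View pics/u.png

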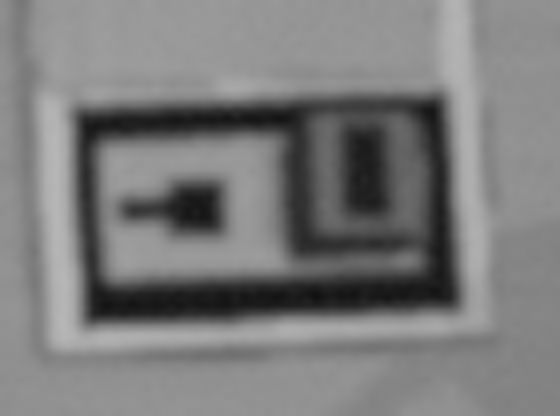

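```bash
python3 -c "
from h import *
cv2.imwrite('pics/scene9.png',arm.grab_frame('scene')[:,:,::-1])"
```

```text
(no output)
```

View pics/scene9.png

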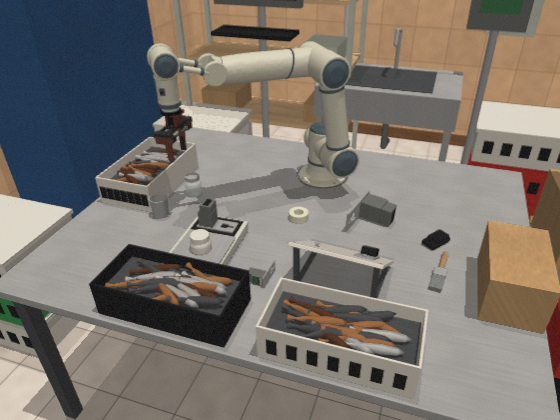

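View pics/top1.png

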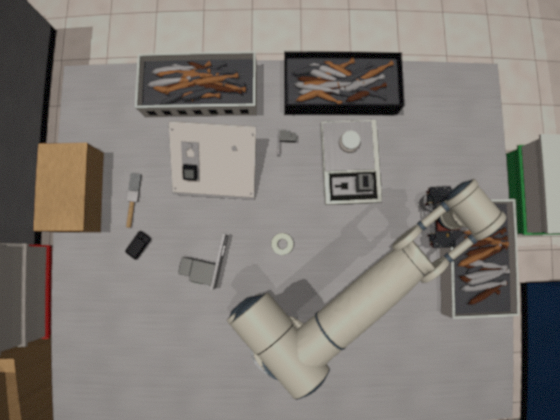

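The pictures show the readout standing on the mat (scene (207,213), top (353,186)). The right stud is bare at (234,149), and the battery, tub, roll, mouse and the rest are where they were. The gripper is clear and shows no force. I hand in.

```bash
python3 -c "
from h import *
o=arm.observe();print(o['clock'],o['wrist_force']);print(arm.job_done())"
```

```text
15.45 [ 0.38483303  0.46515017 -0.27678542]
the job is handed in; nothing more can be done
None
```

The readout is off its stud and standing upright on the scale's mat, let go, with its screen facing the same way as the scale's front. I handed the job in at 15.45 s.

**What I did:** I gripped the housing of the middle-sized readout on the right stud. I slid it 31.5 mm up the slope, lifted it square off the board and carried it to the mat. There I set its front foot edge down and tipped it level about that edge within the grip. Then I let go and backed away.

**Last checks:**
- **Standing and facing:** It stands flat. Its direction measured 92.0° against the mat's 92.15°. I could not see the keys or the screen itself, so which way they face comes from the given layout.
- **Position:** It is about 1 mm off the middle across the mat and about 3 mm too far back along its length. I left that as close enough.
- **Forces:** The pressing force on the mat stayed around 10 N, and the gripper shows no force now.
- **Everything else:** The battery, tub and other things look unmoved in both pictures.

**Disagreements:** A fit to the board's corners in one view gave a slope of 38°, but triangulating from both views agreed with the stated 34°, which I used. An early scene-view corner suggested the readout was turned a few degrees, but that corner was partly hidden and the clear top view did not confirm it.

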